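# Unhitch the bench-pin arm from its ball and hold it up

### The job

On this jeweller's bench the swing-up bench-pin arm is clipped down on a steel ball like a trailer hitch. Pull the red latch post sideways against its spring, all the way to the robot's left (the side where its steel hook hangs down), and while keeping it pulled lift the arm's nose off the ball. Finish while still holding the arm up in the gripper, steady, its socket about 7 cm higher than where it sat, and leave everything else on the bench where it lies.

Things in the scene. Friction and masses are not known exactly. Their poses are not given: they have to be found in the camera images.
- mount: Fixed hitch stand: dark steel base plate 320 x 100 x 12 mm with the ball stud near the robot and a blue hinge bracket (95 mm high) at its far end; it carries the pin arm and latch. Origin on the bench straight below the ball; x along the plate from ball to hinge (away from the robot, turned up to 0.5 rad either way), y left, z up.
- ball (a point): Centre of the steel ball, 36 mm in diameter with a flat underside, 60 mm above the bench. Fixed.
- hinge (a point): Middle of the arm's hinge axle, 75 mm above the bench and 220 mm from the ball along the mount's x; the axle is horizontal, along the mount's y.
- pin_arm (a joint): Angle of the pin arm about the hinge (rad): 0 = down on the ball, positive = nose raised, stop at 0.9; 0.32 lifts the socket 70 mm. The hinge is nearly free: the arm drops back if let go. Arm and latch weigh 0.4 to 0.75 kg; lifting at the post takes 3 to 6 N.
- socket (a point): Centre of the socket inside the arm's blue coupler housing (76 long x 56 wide mm, top 90 mm above the bench when down); coincides with the ball's centre when down and rises with the arm. From the housing a 36 mm wide steel bar runs to the hinge, and a wooden bench pin projects about 90 mm towards the robot.
- latch (a joint): Travel of the spring latch on the arm (m): 0 = shut, its steel tooth under the ball; positive = pulled along the mount's +y (robot's left, where its steel side plate hangs down); stop at 0.014. The tooth leaves the ball at 0.007; shut, the arm cannot rise more than about 2 mm. The spring pushes back with 3.6 N at 0 to 10 N at the stop: it shuts if let go.
- latch_grip (a point): Point in the upright red latch post, 130 mm above the bench when down, right above the ball when shut; moves with latch and arm. The post is 16 mm wide along the mount's y (grip across this), 22 mm along x, from 96 to 153 mm above the bench, with the steel latch plate below it. Held by its y faces it can pivot between the fingers as the arm swings up.
- bench_driver: Bystander: screwdriver with an orange handle, 150 mm long, lying left of the mount. Leave alone.
- cutting_disc: Bystander: small black disc, 22 mm, on a thin 42 mm shank, lying right of the mount. Leave alone.
- saw_frame: Bystander: steel piercing-saw frame with wooden handle, 300 mm long, at the left. Leave alone.
- dust_brush: Bystander: wooden brush, 200 mm long, at the right. Leave alone.
- thread_spool: Bystander: green spool, 40 mm across, 46 mm high, far left. Leave alone.
- leather_case: Bystander: dark brown case 60 x 80 x 85 mm, far right. Leave alone.
- stone_dish: Bystander: white dish, 90 mm across, 30 mm high, right. Leave alone.
- oil_jar: Bystander: amber glass jar, 48 mm across, 75 mm high, right. Leave alone.

How it is judged:
On the way:
1. The latch is pulled aside (at least 9 mm of its 14 mm travel) while the arm still sits on the ball (value of joint latch above 0.009 m and value of joint pin_arm below 0.03 rad), for 0.2 s.
At the end, for the whole second after the job is handed in: The socket is held 45 to 100 mm above the ball, the arm is still (under 0.06 rad/s) and the fingers press on it with more than 1 N (z of socket in the frame of ball between 0.045 and 0.1 m and velocity of joint pin_arm between -0.06 and 0.06 rad/s and contact force between the fingers and mount above 1 N); the arm keeps its last pose, push and grip.
It fails at once if A bystander on the bench is shifted more than 30 mm (distance of any of bench_driver, cutting_disc, saw_frame, dust_brush, thread_spool, leather_case, stone_dish, oil_jar from where it was at the start of the episode above 0.03 m).
It also fails if it takes over 32 s, if anything falls off the work surface, if the arm or the gripper's body presses on something with over 40 N, if the wrist force passes 120 N, or if a joint passes its speed limit or range.

### The arm

A 6-joint arm with a two-finger parallel gripper is mounted at the origin on the work surface. World frame = base frame: x ahead of the robot, y to its left, z up, the work surface at z = 0. Lengths are in m, angles in rad, forces in N, time in s.
With the tool pointing down it reaches from about 0.3 to 0.775 m from the base axis. Payload 14.6 kg.
Tool frame: the origin (TCP) lies at the very end of the fingers, on their centre line; the grasp point (between the pads) lies 19 mm behind it; z points along the fingers, y is the line along which they close (so a half turn about z gives the same grasp; the last joint's range is limited). The gripper opens to 94 mm and grips with 3 to 60 N. Pads are 16 mm wide; open, the fingers measure 119 mm over their backs; the gripper's body (75 mm by 177 mm) begins 78 mm behind the grasp point.
Start: joints at [1.16, 0.3, 1.521, -0, 1.321, -0.067], TCP at [0.185, 0.518, 0.205] pointing down, gripper open.
Joint ranges: [-3.03, 3.03], [-0.79, 2.21], [0.23, 2.52], [-1.04, 4.18], [0, 3.07], [-2.55, 2.55]. Speed limits (rad/s): [2.22, 2.22, 2.57, 3.14, 3.14, 3.14].

### API

Orientations are given as [roll, pitch, yaw] about the fixed x, y, z axes, in that order (R = Rz(yaw) Ry(pitch) Rx(roll)).
In Python, from station import ctrl gives the robot as it stands.
- The arm moves only by the tool move_arm, never from a script. Its argument "increments" is a list of rows, each a list of 7 numbers: the opening, from 0 (shut) to 1 (fully open), then the shift along the tool's x, y, z in units of 50 mm (1.0 is 50 mm), then the turn, a rotation vector about the tool's x, y, z in rad. In form: [[claw, tx, ty, tz, rx, ry, rz], ...]. A call has 1 to 20 rows; each row shifts and turns the commanded pose from where the row before left it, along the tool's axes as they then stand; what a row does not reach is not made up. A row lasts 1/10 s, in which the tool goes at most 50 mm and 8.59 degrees, less where a joint would pass 70% of its speed; a pose out of reach is approached as far as the arm can. A call is refused whole if a number of a shift passes 1 or a number of a turn 0.15, either way. A call with a gripper value outside its range is refused whole. The fingers move at their own pace and stop on an object; "force" is the grip in N (left out, the last holds). Time passes only in rows, so rows that do not move let the fingers close. It gives the time, the measured TCP pose, the force, the opening and the grip force at its end, in the units of the state.
- ctrl.get_obs(): the state, without advancing time (a new reading comes with each control period).
- ctrl.camera(name): name is "scene" or "side" or "wrist"; returns a dict with "color" (384x512x3 uint8, blue, green, red), "K" (3x3 intrinsics, pixels), "pose" (4x4, takes a point from camera to world coordinates); the wrist camera has in their place "tool_from_camera" (4x4, takes a point from camera to tool coordinates, whose origin is the TCP and whose axes are the flange's). Camera axes: x right, y down, z forward; pixel columns grow to the right and rows downward; lengths in m; the calibration is good to about 2 mm. The wrist camera is an equidistant fisheye: a pixel r from the principal point sees the ray r / f radians off the axis. A picture is of the moment at which its call begins: read the wrist's pose just before it. There is no depth.
- ctrl.hand_in(): hands the job in; it is judged then, once.
Trained networks look in a picture, given as the dict that the camera call returned (one of the last four; its "shot" number tells which), for a name from the list of things; names that differ only in an ending like _2 or _b are one class to them, and where a whole thing is asked for, a point or a joint stands for the part that bears it (a point fixed in the world has none). Each returns a list of dicts, best first, with "conf" (0 to 1); they miss things now and then, are a little off and sometimes report something else, mostly with a low value. They report only what shows in the picture. A call takes as long as a camera call.
- ctrl.cut_out(name, picture): "mask" (384x512 bool, what is visible of it) and "centre" ([row, column] in pixels, amid what is visible of it).
The state is a dict: "time_s": time; "qpos": joint angles; "joint_vel": joint speeds; "tau": joint torques, N m; "ee_pos": TCP position; "eef_rot": TCP orientation; "force": force on the tool from outside, world axes, zero at the start; "moment": the same for the moment, N m; "grip_width": finger opening in m; "grip_force": force on a finger pad.
Only numpy, scipy, OpenCV 4.12 (cv2) and the standard library are available. Lean on these libraries where they do the work, as an engineer would, in place of code of your own. Each camera call takes 0.05 s, during which the arm holds its last target. There are 200 camera calls.

## Working session

There is one attempt and no reset: what is moved stays moved. The work goes in short steps, Python scripts to look and compute and a tool call to move; the robot and the scene stay as the last step left them, time stands still between calls to the robot, and variables do not carry over. Pictures are saved under pics/ and viewed, at most 10 in all, crops included, and the job is handed in when it is done.

Besides the shell and the picture viewer there is one more tool, called as name(argument=value, ...) on one line, values as JSON. move_arm: Moves the arm, as the interface text tells. Its arguments: {"type":"object","properties":{"increments":{"type":"array","items":{"type":"array","items":{"type":"number"}}},"force":{"type":"number"}},"required":["increments"]}

```bash
mkdir -p pics; cat > h.py <<'E'
import numpy as np, cv2
from station import ctrl
def ray(p,uv):
    d=p["pose"][:3,:3]@np.linalg.inv(p["K"])@np.array([uv[0],uv[1],1.]); return p["pose"][:3,3],d/np.linalg.norm(d)
def onz(p,uv,z):
    o,d=ray(p,uv); return o+d*(z-o[2])/d[2]
def tri(rs):
    A=sum(np.eye(3)-np.outer(d,d) for o,d in rs); b=sum((np.eye(3)-np.outer(d,d))@o for o,d in rs); return np.linalg.solve(A,b)
E
python3 - <<'E'
from h import *
np.set_printoptions(precision=4,suppress=True)
ims=[];R={}
for c in("scene","side"):
    p=ctrl.camera(c); im=p["color"].copy()
    for n in("latch_grip","pin_arm","mount"):
        for r in ctrl.cut_out(n,p)[:2]:
            m=r["mask"]; ys,xs=np.nonzero(m); print(c,n,r["conf"],r["centre"],xs.min(),xs.max(),ys.min(),ys.max(),m.sum())
    ims.append(im); print(p["pose"],p["K"])
cv2.imwrite("pics/a.png",cv2.resize(ims[0],(800,600)));cv2.imwrite("pics/b.png",cv2.resize(ims[1],(800,600)))
E
```

```text
scene latch_grip 0.6 [188.5, 280.8] 275 289 177 205 240
scene pin_arm 0.87 [194.1, 276.0] 223 312 175 219 1348
scene mount 0.6 [209.8, 260.3] 211 312 175 244 2853
scene mount 0.53 [192.9, 278.1] 224 312 175 218 1331
[[-0.7343  0.4955 -0.464   1.2386]
 [ 0.6788  0.5402 -0.4974  0.6672]
 [ 0.0042 -0.6802 -0.733   1.1634]
 [ 0.      0.      0.      1.    ]] [[402.2808   0.     256.2766]
 [  0.     402.2808 192.4303]
 [  0.       0.       1.    ]]
side pin_arm 0.91 [192.9, 240.7] 201 298 172 201 1229
side mount 0.72 [199.3, 258.2] 201 310 171 217 2798
[[ 0.9917 -0.0747  0.1046  0.3792]
 [-0.1274 -0.4681  0.8745 -1.493 ]
 [-0.0164 -0.8805 -0.4737  0.8905]
 [ 0.      0.      0.      1.    ]] [[466.3889   0.     254.6378]
 [  0.     466.3889 185.7705]
 [  0.       0.       1.    ]]
```

View pics/a.png

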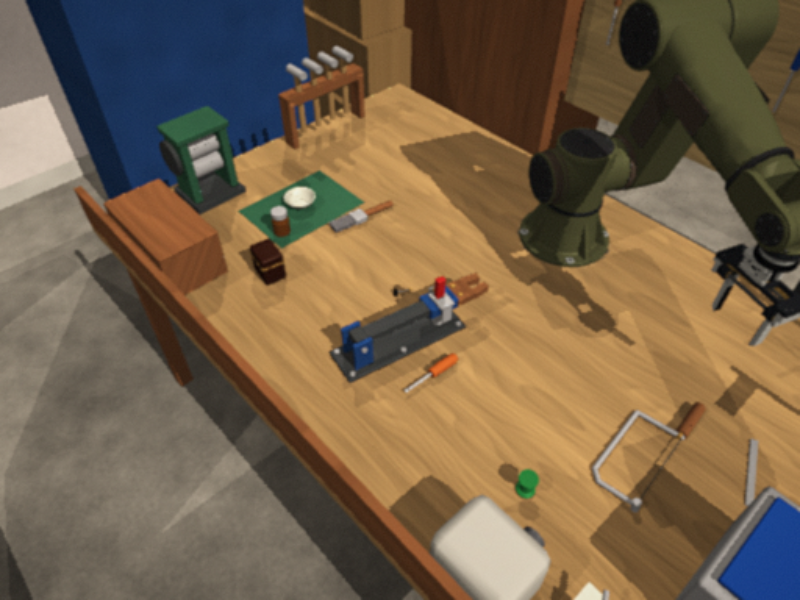

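View pics/b.png

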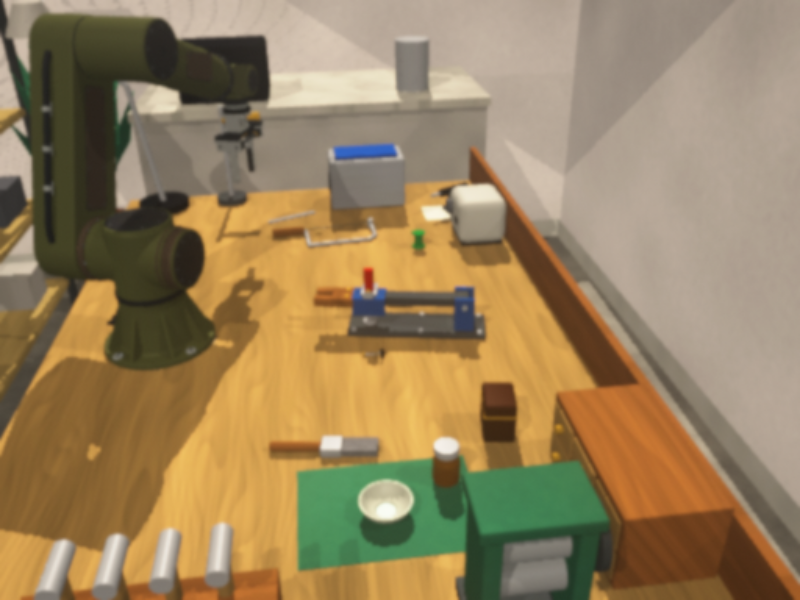

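The post is visible in both views (scene about (281,185), side about (235,178)), with the blue hinge bracket at its far end. Next I'll triangulate both by colour.

```bash
cat >> h.py <<'E'
np.set_printoptions(precision=4,suppress=True)
E
python3 - <<'E'
from h import *
P={}
for c,roi in(("scene",(205,325,165,250)),("side",(195,320,160,220))):
    p=ctrl.camera(c); x0,x1,y0,y1=roi; im=p["color"][y0:y1,x0:x1]; hsv=cv2.cvtColor(im,cv2.COLOR_BGR2HSV)
    H,S,V=[hsv[...,i].astype(int) for i in range(3)]
    red=((H<5)|(H>172))&(S>190)&(V>90)
    blue=(H>100)&(H<125)&(S>140)&(V>50)
    for n,m in(("red",red),("blue",blue)):
        k,l,st,ce=cv2.connectedComponentsWithStats(m.astype(np.uint8))
        for i in range(1,k):
            if st[i,4]>15:
                print(c,n,ce[i]+[x0,y0],st[i]+[x0,y0,0,0,0])
                P.setdefault((n),[]).append((c,ray(p,ce[i]+[x0,y0]),ce[i]))
    P[c]=p
    cv2.imwrite(f"pics/{c}z.png",cv2.resize(im,None,fx=6,fy=6,interpolation=cv2.INTER_CUBIC))
    # plate corners
r=[q for q in P["red"]]
a=[q[1] for q in r if q[0]=="scene"][:1]+[q[1] for q in r if q[0]=="side"][:1]
print("post",tri(a))
bs=[q for q in P["blue"] if q[0]=="scene"];bd=[q for q in P["blue"] if q[0]=="side"]
for s in bs:
    for d in bd: print(s[2],d[2],tri([s[1],d[1]]))
p=P["scene"]; print("left edge",onz(p,(465*.64,322*.64),.012),onz(p,(352*.64,377*.64),.012),onz(p,(332*.64,350*.64),.012))
p=P["side"]; print("right edge",onz(p,(348*.64,333*.64),.012),onz(p,(485*.64,338*.64),.012))
E
```

```text
scene red [281.1719 182.8906] [279 177   6  13  64]
scene blue [288.8 188.9] [286 185   7   9  20]
scene blue [275.4868 195.7368] [269 189  13  14  76]
scene blue [222.4182 212.1636] [219 206  11  15  55]
scene blue [231.6221 225.6279] [225 216  14  20 172]
side red [235.625 177.875] [234 173   4  11  24]
post [ 0.4867 -0.0103  0.1264]
left edge [0.4422 0.0435 0.012 ] [ 0.7485 -0.0159  0.012 ] [ 0.7335 -0.1067  0.012 ]
right edge [ 0.4333 -0.059   0.012 ] [ 0.7386 -0.1282  0.012 ]
```

View pics/scenez.png

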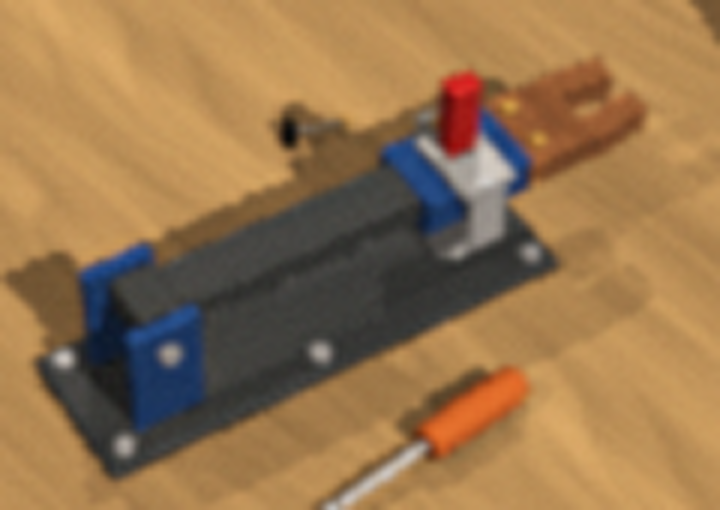

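```bash
cat >> h.py <<'E'
from scipy.spatial.transform import Rotation as Ro
def delta(tp,tyaw):
    o=ctrl.get_obs(); R=Ro.from_euler("xyz",o["eef_rot"]); ty=R.as_matrix()[:,1]
    a=np.arctan2(ty[1],ty[0]); w=(tyaw+np.pi/2-a+np.pi/2)%np.pi-np.pi/2
    # target: tool down, turned by w about world z
    z=R.as_matrix()[:,2]; c=np.cross(z,[0,0,-1]); lev=Ro.from_rotvec(c)
    T=Ro.from_rotvec([0,0,w])*lev*R
    print("t",o["time_s"],"pos",o["ee_pos"],"rot",o["eef_rot"],"q",o["qpos"],"F",o["force"],o["grip_width"],o["grip_force"])
    print("shift in tool now (50mm)",R.inv().apply(np.array(tp)-o["ee_pos"])/.05,"in final tool",T.inv().apply(np.array(tp)-o["ee_pos"])/.05,"rotvec",(R.inv()*T).as_rotvec())
E
python3 -c "
from h import *
delta([.487,-.010,.205],-.2)"
```

```text
t 0.5 pos [0.1854 0.5178 0.2054] rot [-3.1416 -0.      2.7978] q [ 1.1604  0.2999  1.5211  0.      1.3207 -0.0666] F [-0.2493  0.573  -0.6667] 0.0938682465941298 0.0
shift in tool now (50mm) [-9.2374 -7.9044  0.0087] in final tool [-8.009  -9.1469  0.0086] rotvec [-0.     -0.     -0.1438]
```

move_arm(increments=[[1, -0.3, -0.25, 0, 0, 0, 0], [1, -0.6, -0.5, 0, 0, 0, 0], [1, -0.6, -0.5, 0, 0, 0, 0], [1, -0.6, -0.5, 0, 0, 0, 0], [1, -0.6, -0.5, 0, 0, 0, 0], [1, -0.6, -0.5, 0, 0, 0, 0], [1, -0.6, -0.5, 0, 0, 0, 0], [1, -0.6, -0.55, 0, 0, 0, 0], [1, -0.6, -0.55, 0, 0, 0, 0], [1, -0.6, -0.55, 0, 0, 0, 0], [1, -0.6, -0.55, 0, 0, 0, 0], [1, -0.6, -0.55, 0, 0, 0, 0], [1, -0.6, -0.5, 0, 0, 0, 0], [1, -0.6, -0.5, 0, 0, 0, 0], [1, -0.6, -0.5, 0, 0, 0, 0], [1, -0.54, -0.4, 0, 0, 0, 0], [1, 0, 0, 0, 0, 0, -0.144], [1, 0, 0, 0, 0, 0, 0], [1, 0, 0, 0, 0, 0, 0]])

```text
time_s: 2.4
ee_pos: [0.487, -0.0095, 0.2055]
eef_rot: [3.142, -0.0, 2.938]
force: [-0.2, -0.9, -0.3]
grip_width: 0.0937
grip_force: 0.0
```

```bash
python3 - <<'E'
from h import *
delta([.487,-.010,.205],-.2)
o=ctrl.get_obs(); p=ctrl.camera("wrist"); cv2.imwrite("pics/w1.png",cv2.resize(p["color"],(800,600)))
X=p["tool_from_camera"];K=p["K"];R=Ro.from_euler("xyz",o["eef_rot"]).as_matrix();print(X,K)
def w(P):
    c=np.linalg.inv(X)@np.r_[R.T@(np.array(P)-o["ee_pos"]),1]; c=c[:3]; th=np.arctan2(np.hypot(c[0],c[1]),c[2]); u=c[:2]/np.hypot(c[0],c[1])*th*K[0,0]
    return (u+K[:2,2])*[800/512,600/384]
x=np.array([np.cos(.2),-np.sin(.2),0]);y=np.array([np.sin(.2),np.cos(.2),0]);b=np.array([.487,-.01,0]);z=np.array([0,0,1])
print("post top",w(b+z*.153),"post bot",w(b+.096*z))
for a in(-.05,.27):
  for s in(-.05,.05): print("plate?",a,s,w(b+x*a+y*s+z*.012))
print("hinge top",[w(b+.22*x+s*y+.095*z) for s in(-.03,.03)])
for n in("latch_grip",):
  for r in ctrl.cut_out(n,p)[:2]:
    ys,xs=np.nonzero(r["mask"]); print(n,r["conf"],np.array(r["centre"])*1.5625,np.array([xs.min(),xs.max(),ys.min(),ys.max()])*1.5625)
E
```

```text
t 2.4 pos [ 0.487  -0.0095  0.2055] rot [ 3.1416 -0.0001  2.9382] q [-0.0948  0.1595  1.6936  0.      1.2886 -1.4622] F [-0.1926 -0.9261 -0.3226] 0.09374665056341427 0.0
shift in tool now (50mm) [-0.0012 -0.0093  0.0092] in final tool [-0.0012 -0.0093  0.0092] rotvec [ 0.     -0.0001 -0.0034]
[[-0.0008 -0.9584 -0.2854  0.0849]
 [ 1.     -0.0005 -0.0013  0.0001]
 [ 0.0011 -0.2854  0.9584 -0.1794]
 [ 0.      0.      0.      1.    ]] [[297.3186   0.     259.309 ]
 [  0.     297.3186 184.9736]
 [  0.       0.       1.    ]]
post top [404.7244 317.7958] post bot [404.8983 287.5118]
plate? -0.05 -0.05 [342.7711 198.8487]
plate? -0.05 0.05 [466.8687 198.3327]
plate? 0.27 -0.05 [359.476  507.4583]
plate? 0.27 0.05 [452.8385 507.1906]
hinge top [array([371.43  , 530.9101]), array([440.6507, 530.7268])]
latch_grip 0.64 [288.9062 408.2812] [368.75   456.25   251.5625 329.6875]
latch_grip 0.42 [301.0938 403.9062] [339.0625 462.5     87.5    543.75  ]
```

View pics/w1.png

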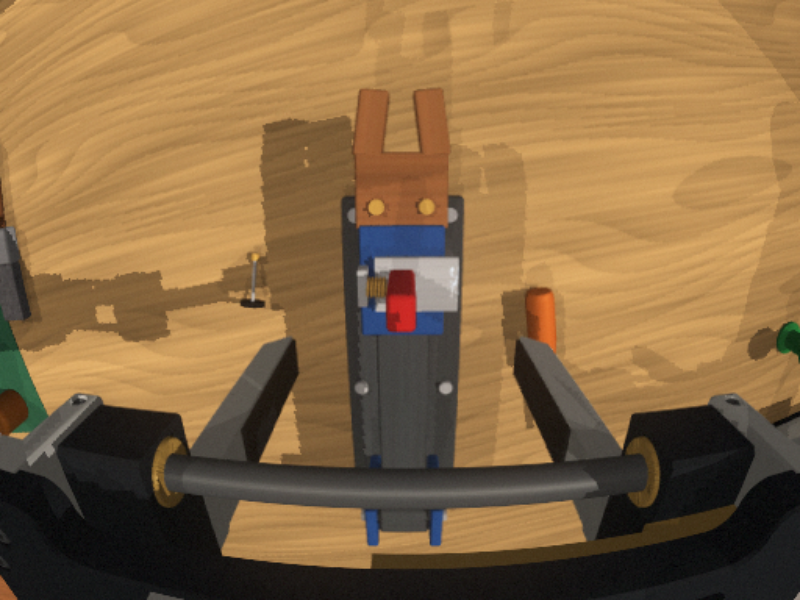

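The post's top face is centred about (401,317), so it sits roughly 1.5 mm towards image left of my estimate. Yaw matches. I'll descend and close.

move_arm(increments=[[0.8, 0, -0.03, 0.2, 0, 0, 0], [0.6, 0, 0, 0.4, 0, 0, 0], [0.5, 0, 0, 0.4, 0, 0, 0], [0.45, 0, 0, 0.4, 0, 0, 0], [0.45, 0, 0, 0.3, 0, 0, 0], [0.45, 0, 0, 0.13, 0, 0, 0], [0.45, 0, 0, 0, 0, 0, 0], [0.1, 0, 0, 0, 0, 0, 0], [0, 0, 0, 0, 0, 0, 0], [0, 0, 0, 0, 0, 0, 0], [0, 0, 0, 0, 0, 0, 0], [0, 0, 0, 0, 0, 0, 0], [0, 0, 0, 0, 0, 0, 0], [0, 0, 0, 0, 0, 0, 0]], force=35)

```text
time_s: 3.9
ee_pos: [0.4871, -0.0115, 0.1143]
eef_rot: [-3.141, 0.001, 2.942]
force: [-1.6, -4.2, 5.8]
grip_width: 0.0156
grip_force: 35.0
```

move_arm(increments=[[0, 0, 0.06, 0, 0, 0, 0], [0, 0, 0.06, 0, 0, 0, 0], [0, 0, 0.06, 0, 0, 0, 0], [0, 0, 0.06, 0, 0, 0, 0], [0, 0, 0.02, 0, 0, 0, 0], [0, 0, 0, 0, 0, 0, 0], [0, 0, 0, 0, 0, 0, 0], [0, 0, 0, 0, 0, 0, 0]])

```text
time_s: 4.7
ee_pos: [0.4895, 0.0008, 0.1143]
eef_rot: [-3.14, 0.0, 2.942]
force: [-4.2, -8.6, 6.0]
grip_width: 0.016
grip_force: 35.0
```

```bash
python3 - <<'E'
from h import *
delta([.487,-.010,.205],-.2)
p=ctrl.camera("wrist"); cv2.imwrite("pics/w2.png",cv2.resize(p["color"],(800,600)))
E
```

```text
t 4.7 pos [0.4895 0.0008 0.1143] rot [-3.1405  0.0005  2.9416] q [-0.0726  0.2665  1.7911 -0.0013  1.0837 -1.4428] F [-4.175  -8.5757  6.0237] 0.01603215163925388 35.00267028808594
shift in tool now (50mm) [ 0.006  -0.223  -1.8139] in final tool [ 0.0068 -0.221  -1.8141] rotvec [-0.0011  0.0005 -0.    ]
```

View pics/w2.png

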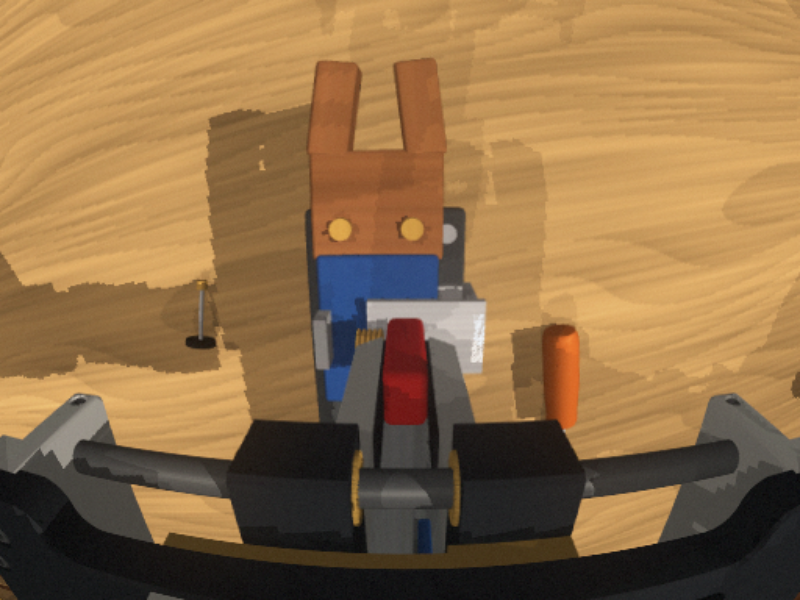

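The post has moved about 12.5 mm to the left, with the steel plate out to the right in the image and the spring force about 9.5 N. I'll lift along the hinge arc now, the first part slowly.

move_arm(increments=[[0, -0.01, 0, -0.04, 0, 0, 0], [0, -0.02, 0, -0.07, 0, 0, 0], [0, -0.02, 0, -0.08, 0, 0, 0], [0, -0.03, 0, -0.08, 0, 0, 0], [0, -0.03, 0, -0.08, 0, 0, 0], [0, 0, 0, 0, 0, 0, 0], [0, 0, 0, 0, 0, 0, 0]])

```text
time_s: 5.45
ee_pos: [0.4937, -0.0003, 0.1303]
eef_rot: [-3.14, -0.003, 2.941]
force: [-4.1, -8.6, -4.9]
grip_width: 0.0158
grip_force: 35.0
```

move_arm(increments=[[0, -0.03, 0, -0.08, 0, 0, 0], [0, -0.03, 0, -0.08, 0, 0, 0], [0, -0.035, 0, -0.08, 0, 0, 0], [0, -0.035, 0, -0.08, 0, 0, 0], [0, -0.04, 0, -0.08, 0, 0, 0], [0, -0.04, 0, -0.08, 0, 0, 0], [0, -0.04, 0, -0.08, 0, 0, 0], [0, -0.04, 0, -0.08, 0, 0, 0], [0, -0.045, 0, -0.08, 0, 0, 0], [0, -0.045, 0, -0.08, 0, 0, 0], [0, -0.045, 0, -0.08, 0, 0, 0], [0, -0.045, 0, -0.08, 0, 0, 0], [0, -0.01, 0, -0.03, 0, 0, 0], [0, 0, 0, 0, 0, 0, 0], [0, 0, 0, 0, 0, 0, 0], [0, 0, 0, 0, 0, 0, 0], [0, 0, 0, 0, 0, 0, 0], [0, 0, 0, 0, 0, 0, 0]])

```text
time_s: 7.25
ee_pos: [0.5175, -0.0052, 0.1795]
eef_rot: [-3.14, -0.003, 2.941]
force: [-0.6, -8.9, -8.5]
grip_width: 0.0159
grip_force: 35.0
```

```bash
python3 - <<'E'
from h import *
delta([.487,-.010,.205],-.2)
p=ctrl.camera("side"); cv2.imwrite("pics/s3.png",cv2.resize(p["color"][140:240,180:330],(750,500),interpolation=cv2.INTER_CUBIC))
E
```

```text
t 7.25 pos [ 0.5175 -0.0052  0.1795] rot [-3.1398 -0.003   2.9413] q [-0.0801  0.253   1.643  -0.0015  1.2488 -1.4501] F [-0.5737 -8.8855 -8.4794] 0.015888663955053246 34.99684810638428
shift in tool now (50mm) [ 0.581  -0.2163 -0.5074] in final tool [ 0.5795 -0.2152 -0.5095] rotvec [-0.0018 -0.003  -0.0003]
```

View pics/s3.png

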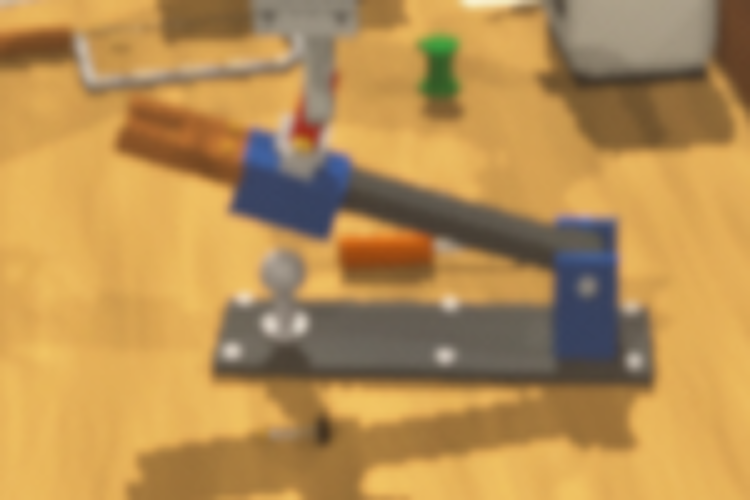

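The housing at (290,185) hangs clear above the bare ball at (283,272), and the post is held between the fingers. I'll let it settle briefly, then hand in.

move_arm(increments=[[0, 0, 0, 0, 0, 0, 0], [0, 0, 0, 0, 0, 0, 0], [0, 0, 0, 0, 0, 0, 0], [0, 0, 0, 0, 0, 0, 0], [0, 0, 0, 0, 0, 0, 0]])

```text
time_s: 7.8
ee_pos: [0.5175, -0.0052, 0.1795]
eef_rot: [-3.14, -0.003, 2.941]
force: [-0.1, -9.4, -8.5]
grip_width: 0.0159
grip_force: 35.0
```

```bash
python3 -c "
from h import *
print(abs(ctrl.get_obs()['joint_vel']).max(),ctrl.get_obs()['force']); print(ctrl.hand_in())"
```

```text
0.0011080963292456367 [-0.0508 -9.4463 -8.4622]
the job is handed in; nothing more can be done
None
```

I pulled the latch about 12.5 mm to the left and lifted the arm off the ball, then handed the job in with the gripper holding it still, the socket an estimated 65–70 mm up; no bystander was touched as far as I could see, and the hand-in returned no verdict.

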